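Clamp a spice jar in the bench jar clamp

ROBOT

A 7-joint arm with a two-finger parallel gripper is mounted at the origin on a cart in front of the work surface, level with it; the furniture and walls round the work are solid. World frame = base frame: x ahead of the robot, y to its left, z up, the work surface at z = 0. Lengths are in m, angles in rad, forces in N, time in s.
With the tool pointing down it reaches from about 0.425 to 0.925 m from the base axis. Payload 6.8 kg.
Tool frame: the origin (TCP) lies between the finger pads; the fingertips stand r.tip_extent ahead of it and the grasp point (between the pads) lies 5 mm behind it (r.tip_extent is the distance from the TCP to the fingertips, in m); y points along the fingers, x is the direction in which the jaws open and shut, and the axes are right-handed (so a half turn about y gives the same grasp; the last joint's range is limited). The gripper opens to 85 mm and grips with 20 to 120 N. Pads are 22 mm wide; open, the fingers measure 114 mm over their backs; the gripper's body (76 mm by 85 mm) begins 54 mm behind the grasp point. The pads swing forward as they close: fully open they stand 13 mm farther back than shut.
Start: joints at [-1.213, 0.477, 0.022, 1.555, -0.011, 1.109, -0.083], TCP at [0.303, 0.603, 0.245] pointing down, gripper open.
Joint ranges: [-2.96, 2.96], [-0.34, 2.1], [-1.41, 1.46], [0.24, 2.44], [-1.37, 4.51], [0.17, 1.92], [-2.96, 2.96]. Speed limits (rad/s): [2.39, 2.39, 3.14, 3.14, 3.14, 3.14, 3.14].

INTERFACE

Orientations are given as a rotation vector (axis times angle).
In Python, from bench import r gives the robot as it stands.
- The arm moves only by the tool send_rows, never from a script. Its argument "plan" is a list of rows, each a list of 5 numbers: the shift along the tool's x, y, z in cm, then the turn about the tool's y in degrees, then the opening, from 0 (shut) to 1 (fully open). In form: [[dx, dy, dz, spin, grip], ...]. A call has 1 to 12 rows; each row shifts and turns the commanded pose from where the row before left it, along the tool's axes as they then stand; what a row does not reach is not made up. A row lasts 1/8 s, in which the tool goes at most 62.5 mm and 10.7 degrees, less where a joint would pass 70% of its speed; a pose out of reach is approached as far as the arm can. A call is refused whole if a number of a shift passes 6.25 or a number of a turn 10.7, either way. A call with a gripper value outside its range is refused whole. The fingers move at their own pace and stop on an object; "force" is the grip in N (left out, the last holds). Time passes only in rows, so rows that do not move let the fingers close. It gives the time, the measured TCP pose, the force and the opening at its end, in the units of the state.
- r.get_obs(): the state, without advancing time (a new reading comes with each control period).
- r.grab_frame(name): name is "scene" or "side" or "wrist"; returns a dict with "image" (400x640x3 uint8, red, green, blue), "camera_matrix" (3x3 intrinsics, pixels), "cam_to_world" (4x4, takes a point from camera to world coordinates). Camera axes: x right, y down, z forward; pixel columns grow to the right and rows downward; lengths in m; the calibration is good to about 2 mm. A picture is of the moment at which its call begins. There is no depth.
- r.hand_in(): hands the job in, once; it reports no verdict.
Trained networks look in the newest picture that a camera, given by its name, has taken for a name from the list of things; names that differ only in an ending like _2 or _b are one class to them, and where a whole thing is asked for, a point or a joint stands for the part that bears it (a point fixed in the world has none). Each returns a list of dicts, best first, with "p" (0 to 1); they miss things now and then, are a little off and sometimes report something else, mostly with a low value. They report only what shows in the picture. A call takes as long as a camera call. They do not tell look-alikes from the thing itself.
- r.recognise(camera, target): "rect" ([left, top, right, bottom] in pixels, round what is visible of it).
The state is a dict: "clock": time; "joints": joint angles; "qvel": joint speeds; "tau": joint torques, N m; "tcp_pos": TCP position; "orientation": TCP orientation; "contact_force": force on the tool from outside, world axes, zero at the start; "moment": the same for the moment, N m; "grip_width": finger opening in m.
Only numpy, scipy, OpenCV 4.12 (cv2) and the standard library are available. Lean on these libraries where they do the work, as an engineer would, in place of code of your own. Each camera call takes 0.05 s, during which the arm holds its last target.

TASK

Stand the spice jar upright on the bed of the jar clamp, in the middle between its three jaws; set it down, do not drop it. Then swing the clamp's lever clockwise (seen from above) to turn the sleeve until all three jaws grip the jar firmly, so that its lid could be unscrewed with one hand. Leave the two shakers standing where they are.

Things in the scene. Friction and masses are not known exactly. Their poses are not given: they have to be found in the camera images.
- jar: the spice jar to clamp: straight glass cylinder 41 mm in diameter, 105 mm tall with a flat dark screw cap (the cap is the top 21 mm, 40 mm in diameter); loose, about 0.11 kg. Origin: centre of its underside, z up its axis. Stands at one of three spots on the robot's left, the shorter, dome-topped shakers at the others
- chuck: the jar clamp, a low round metal self-centring chuck fixed to the worktop: foot plate 164 mm in diameter, fixed round body 120 mm in diameter whose flat top (the bed) is 36 mm above the worktop. Origin: on its axis, at worktop level; z up
- bed (a point): centre of the bed of the clamp, on its flat top, 36 mm above the worktop; the jar's underside goes here
- sleeve (a joint): angle (rad) of the ribbed steel sleeve (156 mm across, 11 to 34 mm above the worktop) round the clamp's body; 0 = jaws fully open, grows clockwise from above to at most 2.1. Each rad moves all three jaws 11 mm inward; faces 36 mm from the axis at 0, meeting the jar at about 1.4, then the smooth faces give up to 4 mm. Stiff (0.5 N m, 4 N at the handle), stays where left; starts at 0 to 0.35
- handle (a point): point on the axis of the upright black handle at the end of the sleeve's lever, 75 mm above the worktop; the handle is a post 20 mm in diameter (24 mm near the top) from 28 to 98 mm above the worktop, 130 mm from the axis of the clamp. The steel bar from it to the sleeve is 16 to 28 mm above the worktop. It turns with the sleeve
- jaw_a: one of the three steel jaws with smooth black plastic faces, 18 mm wide, 30 mm tall, standing on the bed (36 to 66 mm above the worktop), 35 mm long radially. Origin: middle of the lower edge of its gripping face; x points outward from the clamp's axis
- jaw_b: the second jaw, like jaw_a, 120 degrees further anticlockwise
- jaw_c: the third jaw, like jaw_a, 240 degrees further anticlockwise
- salt: bystander: shaker with pale filling and domed grey top, 44 mm in diameter, 90 mm tall; origin: centre of its underside
- pepper: bystander: shaker with dark filling and domed grey top, 44 mm in diameter, 90 mm tall; origin: centre of its underside
There are look-alikes about, which are no part of the job. What is shaped like the jar but blue is not meant.

How it is judged:
By the outcome, as a careful person would: the job done as asked, in the order asked, and still so for the second after the job is handed in, with the robot touching nothing.
It also fails if it takes over 64 s, if anything falls off the work surface, if the arm or the gripper's body presses on something with over 40 N, if the wrist force passes 120 N, or if a joint passes its speed limit or range.

## Working session

There is one attempt and no reset: what is moved stays moved. The work goes in short steps, Python scripts to look and compute and a tool call to move; the robot and the scene stay as the last step left them, time stands still between calls to the robot, and variables do not carry over. Pictures are saved under pics/ and viewed, and the job is handed in when it is done.

Besides the shell and the picture viewer there is one more tool, called after ">>>" as name([rows], argument=value, ...), one row to a line, values as JSON. send_rows: Moves the arm, as the interface text tells. Its arguments: {"type":"object","properties":{"plan":{"type":"array","items":{"type":"array","items":{"type":"number"}}},"force":{"type":"number"}},"required":["plan"]}

```bash
mkdir -p pics; ls
cat > h.py <<'E'
import numpy as np,cv2
from scipy.spatial.transform import Rotation as R
from bench import r
def snap(cam,fn):
    f=r.grab_frame(cam); cv2.imwrite('pics/'+fn,f['image'][:,:,::-1]); return f
def proj(f,p):
    T=np.linalg.inv(f['cam_to_world']); q=T[:3,:3]@np.array(p)+T[:3,3]; u=f['camera_matrix']@q; return u[:2]/u[2]
def ray(f,uv):
    d=np.linalg.inv(f['camera_matrix'])@np.array([uv[0],uv[1],1.]); d=f['cam_to_world'][:3,:3]@d
    return f['cam_to_world'][:3,3],d/np.linalg.norm(d)
def onz(f,uv,z):
    o,d=ray(f,uv); return o+d*(z-o[2])/d[2]
E
python3 - <<'E'
from h import *
o=r.get_obs(); print(o); print(r.tip_extent); print(R.from_rotvec(o['orientation']).as_matrix().round(3))
for c in ['scene','side','wrist']:
    f=snap(c,c+'0.png'); print(c,f['cam_to_world'].round(3).tolist(),f['camera_matrix'][0,0])
    for t in ['jar','chuck','handle','jaw_a','salt','pepper']:
        print(t,[(np.round(d['rect']).tolist(),round(d['p'],2)) for d in r.recognise(c,t)][:5])
E
```

```text
pics
{'clock': 0.0, 'joints': array([-1.21312952,  0.47777113,  0.02236299,  1.55642671, -0.01150021,
        1.10930031, -0.08314564]), 'qvel': array([-4.32808261e-04, -2.13249970e-04, -1.06933604e-03, -7.89560340e-07,
        7.67954051e-04,  1.47666335e-03,  4.31144557e-04]), 'tau': array([ 1.04792889e-05, -5.96465743e+01,  1.60817385e+00, -2.81196874e+01,
        1.25771365e-02,  9.68335080e-03,  1.52168752e-05]), 'tcp_pos': array([0.30292295, 0.60259181, 0.24435602]), 'orientation': array([-1.39533702, -0.85857639,  0.86092489]), 'contact_force': array([1.31396632, 0.1317888 , 0.43238048]), 'moment': array([-0.01250205, -0.01161828,  0.01318699]), 'grip_width': 0.08549863928569154}
0.014
[[ 0.449 -0.001 -0.893]
 [ 0.893 -0.002  0.449]
 [-0.002 -1.    -0.   ]]
scene [[0.889, -0.236, 0.392, 0.07], [-0.457, -0.433, 0.777, -0.838], [-0.014, -0.87, -0.493, 0.68], [0.0, 0.0, 0.0, 1.0]] 505.1645912027086
jar [([251.0, 171.0, 269.0, 218.0], 0.92), ([299.0, 148.0, 312.0, 192.0], 0.8), ([300.0, 216.0, 399.0, 269.0], 0.74)]
chuck [([296.0, 218.0, 395.0, 276.0], 0.74), ([320.0, 237.0, 334.0
[... 288 characters left out ...]
 -0.104, 0.15, 0.408], [-0.183, -0.54, 0.822, -0.687], [-0.004, -0.836, -0.549, 0.598], [0.0, 0.0, 0.0, 1.0]] 403.3906258633605
jar [([314.0, 145.0, 331.0, 187.0], 0.82), ([257.0, 165.0, 281.0, 207.0], 0.8)]
chuck [([274.0, 222.0, 379.0, 284.0], 0.57)]
handle [([276.0, 226.0, 382.0, 279.0], 0.7)]
jaw_a [([292.0, 241.0, 309.0, 268.0], 0.77), ([330.0, 233.0, 348.0, 249.0], 0.5), ([300.0, 224.0, 310.0, 237.0], 0.45)]
salt [([285.0, 153.0, 299.0, 178.0], 0.76)]
pepper [([323.0, 173.0, 340.0, 208.0], 0.9)]
wrist [[0.449, 0.852, 0.268, 0.236], [0.893, -0.429, -0.134, 0.638], [0.001, 0.299, -0.954, 0.374], [0.0, 0.0, 0.0, 1.0]] 331.92256149693713
jar []
chuck []
handle []
jaw_a []
salt []
pepper []
```

View pics/scene0.png

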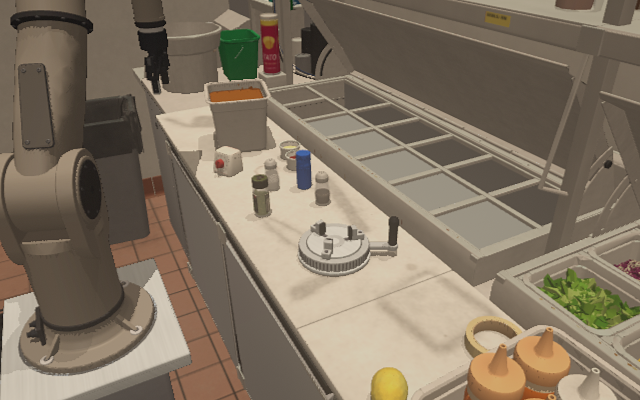

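View pics/side0.png

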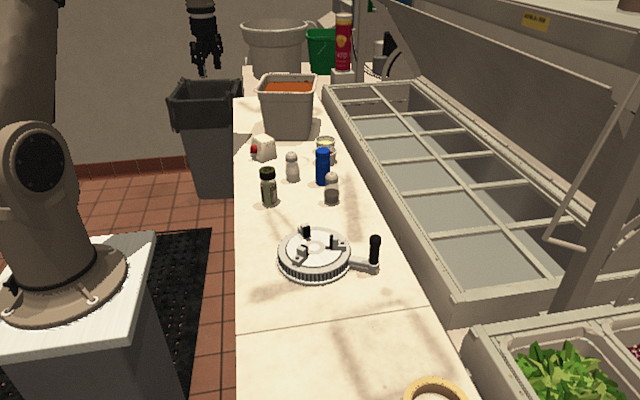

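View pics/wrist0.png

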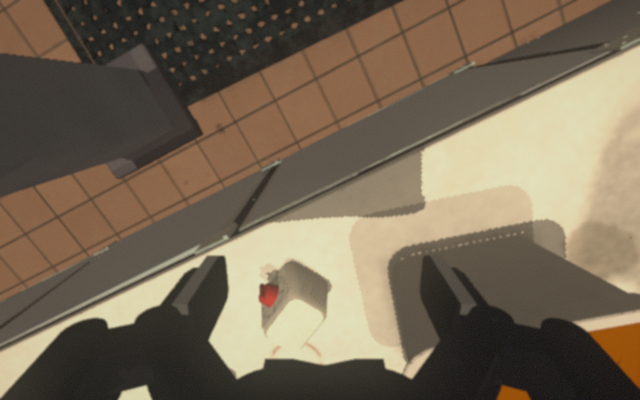

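Run:
```python
import cv2
for n,(a,b,c,d) in {'scene0':(220,130,420,290),'side0':(230,130,430,290)}.items():
    im=cv2.imread(f'pics/{n}.png')[b:d,a:c]; cv2.imwrite(f'pics/{n}_c.png',cv2.resize(im,None,fx=3.7,fy=3.7,interpolation=cv2.INTER_CUBIC))
```

```text
(no output)
```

View pics/scene0_c.png

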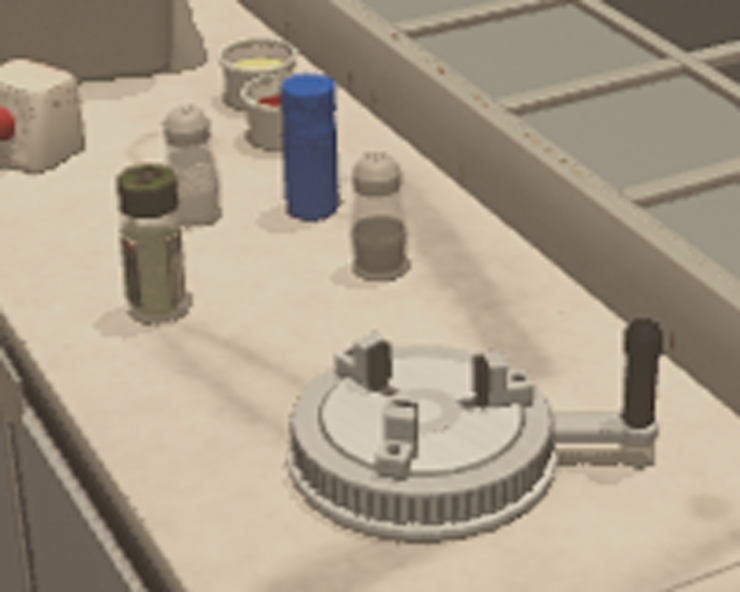

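View pics/side0_c.png

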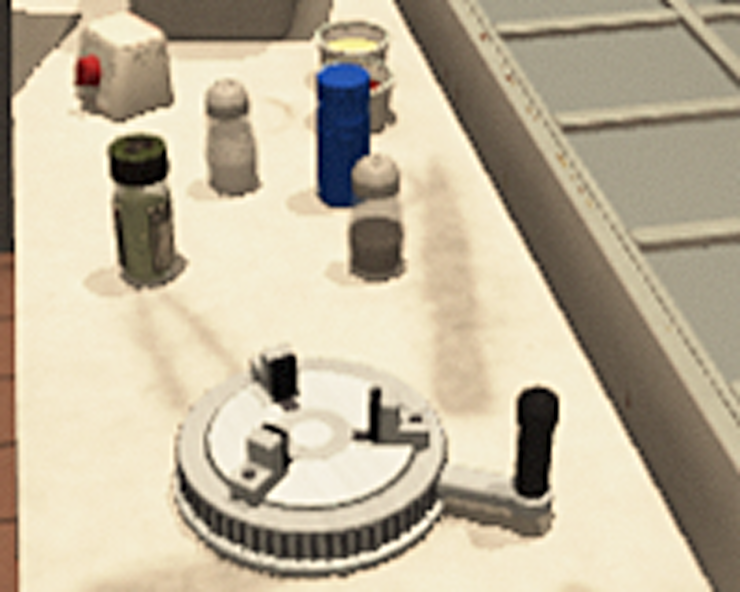

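```bash
cat >> h.py <<'E'
def model_pts(f,c,rad,z,n=60):
    a=np.linspace(0,2*np.pi,n); return np.array([proj(f,[c[0]+rad*np.cos(t),c[1]+rad*np.sin(t),z]) for t in a])
E
python3 - <<'E'
from h import *
S=r.grab_frame('scene'); D=r.grab_frame('side')
cs=lambda u,v:(220+(u+.5)/3.7-.5,130+(v+.5)/3.7-.5); cd=lambda u,v:(230+(u+.5)/3.7-.5,130+(v+.5)/3.7-.5)
for n,a,b,z in [('jartop',(148,178),(138,148),.105),('bed',(430,409),(321,433),.036),('handletop',(643,330),(538,398),.096),('handlebot',(638,422),(532,490),.030),('pep top',(376,160),(376,160),.088),('salt top',(187,113),(228,90),.088)]:
    print(n,onz(S,cs(*a),z).round(4),onz(D,cd(*b),z).round(4))
E
```

```text
jartop [0.4351 0.2123 0.105 ] [0.4355 0.2128 0.105 ]
bed [ 0.5187 -0.0247  0.036 ] [ 0.5193 -0.0244  0.036 ]
handletop [ 0.6246 -0.0889  0.096 ] [ 0.6269 -0.0883  0.096 ]
handlebot [ 0.6261 -0.0883  0.03  ] [ 0.6282 -0.0882  0.03  ]
pep top [0.5952 0.1923 0.088 ] [0.5972 0.1954 0.088 ]
salt top [0.5085 0.3258 0.088 ] [0.5096 0.3211 0.088 ]
```

Run:
```python
from h import *
out=[]
for c,(x0,y0) in (('scene',(235,150)),('side',(245,150))):
    f=r.grab_frame(c); im=f['image'][y0:y0+135,x0:x0+180,::-1]; k=4; im=cv2.resize(np.ascontiguousarray(im),None,fx=k,fy=k,interpolation=cv2.INTER_CUBIC)
    C=(.519,-.0245);J=(.4353,.2125);H=(C[0]+.13*np.cos(np.arctan2(-.064,.107)),C[1]+.13*np.sin(np.arctan2(-.064,.107)))
    for cc,rad,z,col in [(C,.060,.036,(0,0,255)),(C,.078,.034,(0,255,0)),(C,.082,0,(255,0,0)),(J,.02,.105,(0,0,255)),(J,.0205,0,(0,255,0)),(H,.012,.098,(0,0,255)),(H,.010,.028,(0,255,0))]:
        p=(model_pts(f,cc,rad,z)-[x0,y0]+.5)*k-.5
        cv2.polylines(im,[np.round(p*8).astype(np.int32)],True,col,1,cv2.LINE_AA,3)
    cv2.imwrite(f'pics/ov_{c}.png',im)
print(H)
```

```text
(np.float64(0.6305659754153403), np.float64(-0.0912310507157176))
```

View pics/ov_scene.png

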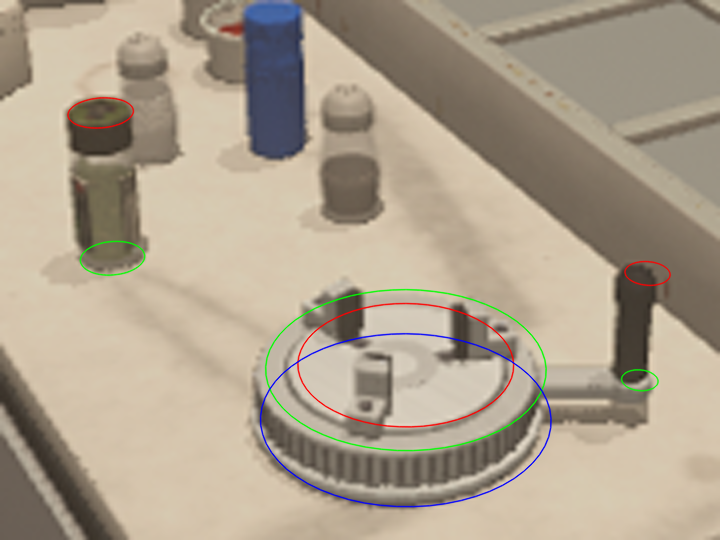

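View pics/ov_side.png

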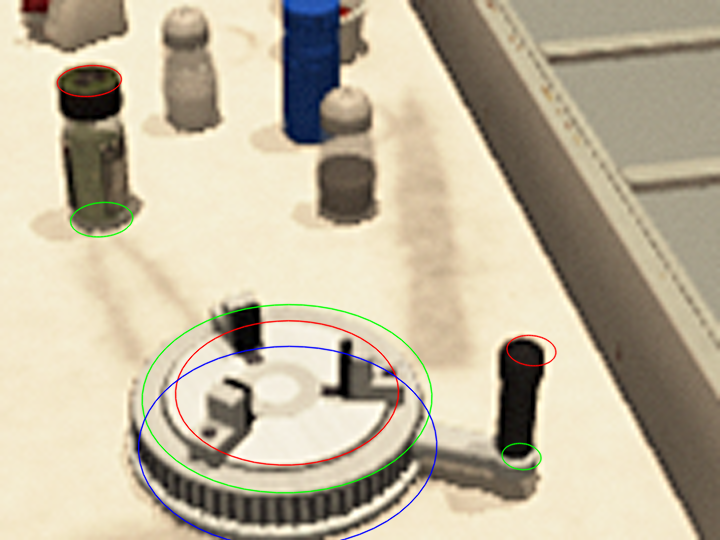

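>>> send_rows([
  [-2,-0.5,-2,0,1],
  [-4,-0.5,-4,0,1],
  [-4.3,0,-4.4,0,1],
  [-4.3,0,-4.4,0,1],
  [-4.3,0,-4.4,0,1],
  [-4.3,0,-4.4,0,1],
  [-4.3,0,-4.4,0,1],
  [-4.3,0,-4.4,0,1],
  [-4.3,0,-4.4,0,1],
  [-4.3,0,-4.4,0,1],
  [-4.3,0,-4.4,0,1],
  [-1.6,0,-1.8,0,1],
])

```text
clock: 2.75
tcp_pos: [0.5193, -0.0278, 0.2557]
orientation: [-1.398, -0.856, 0.855]
contact_force: [-0.1, -0.4, 0.8]
grip_width: 0.0852
```

Run:
```python
from h import *
o=r.get_obs(); print(o['clock'],o['tcp_pos'],R.from_rotvec(o['orientation']).as_matrix().round(3).tolist(),o['joints'].round(2))
f=snap('wrist','w1.png')
import pickle; pickle.dump(f,open('w1.pkl','wb'))
for t in ['jar','chuck','handle','jaw_a']:
    print(t,[(np.round(d['rect']).tolist(),round(d['p'],2)) for d in r.recognise('wrist',t)][:5])
```

```text
2.75 [ 0.51929156 -0.02781206  0.25574099] [[0.454, 0.001, -0.891], [0.891, -0.001, 0.454], [-0.0, -1.0, -0.002]] [-0.39  0.21  0.37  1.93 -0.09  1.01  1.13]
jar [([597.0, 64.0, 637.0, 111.0], 0.86), ([344.0, 109.0, 382.0, 147.0], 0.45)]
chuck [([253.0, 83.0, 400.0, 306.0], 0.82)]
handle [([250.0, 83.0, 398.0, 306.0], 0.55)]
jaw_a [([345.0, 110.0, 380.0, 148.0], 0.9), ([253.0, 136.0, 297.0, 164.0], 0.83), ([322.0, 189.0, 345.0, 222.0], 0.58)]
```

View pics/w1.png

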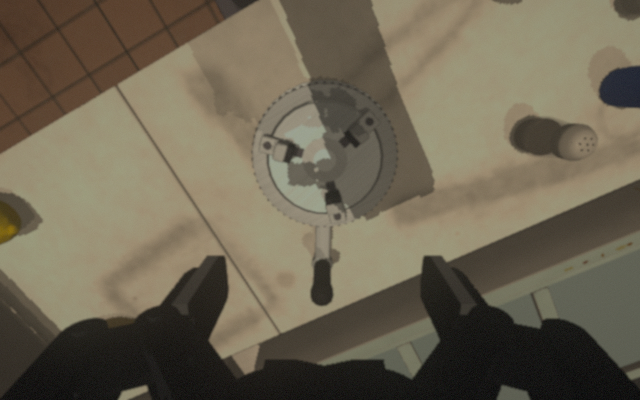

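Run:
```python
from h import *
import pickle
f=pickle.load(open('w1.pkl','rb'))
x0,y0,k=230,60,4
C=(.5155,-.0245)
# handle candidates: top tip
for n,uv,z in [('handle top',(321,296),.098),('handle bot',(321,262),.03),('ring',(318,161),.036)]:
    print(n,onz(f,uv,z).round(4))
im=cv2.resize(np.ascontiguousarray(f['image'][y0:y0+150,x0:x0+180,::-1]),None,fx=k,fy=k,interpolation=cv2.INTER_CUBIC)
im=cv2.convertScaleAbs(im,alpha=1.3)
for rad,z,col in [(.060,.036,(0,0,255)),(.078,.034,(0,255,0)),(.082,0,(255,0,0))]:
    p=(model_pts(f,C,rad,z)-[x0,y0]+.5)*k-.5
    cv2.polylines(im,[np.round(p*8).astype(np.int32)],True,col,1,cv2.LINE_AA,3)
cv2.imwrite('pics/w1ov.png',im)
```

```text
handle top [ 0.6253 -0.0836  0.098 ]
handle bot [ 0.6246 -0.0838  0.03  ]
ring [ 0.5132 -0.0302  0.036 ]
```

View pics/w1ov.png

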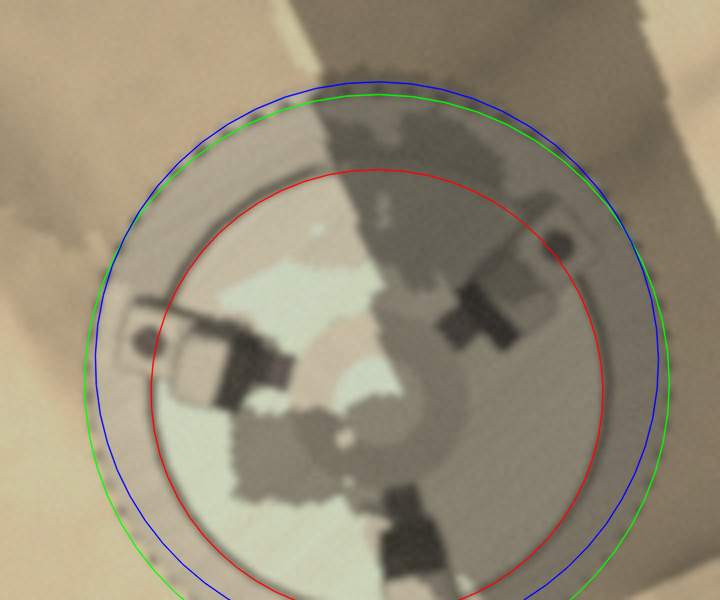

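>>> send_rows([
  [2,0,2.1,0,1],
  [3.5,0,3.7,0,1],
  [4,1,4,0,1],
  [4,1,4.2,0,1],
  [3,1,3.2,0,1],
  [1.1,1,1.2,0,1],
  [0,0,0,0,1],
])

```text
clock: 3.88
tcp_pos: [0.4322, 0.2173, 0.2146]
orientation: [-1.393, -0.861, 0.864]
contact_force: [-0.2, -0.5, -0.5]
grip_width: 0.0855
```

Run:
```python
from h import *
o=r.get_obs(); print(o['clock'],o['tcp_pos'],R.from_rotvec(o['orientation']).as_matrix().round(3).tolist())
f=snap('wrist','w2.png')
x0,y0,k=240,60,4
im=cv2.resize(np.ascontiguousarray(f['image'][y0:y0+150,x0:x0+180,::-1]),None,fx=k,fy=k,interpolation=cv2.INTER_CUBIC)
J=(.4353,.2125)
for rad,z,col in [(.020,.105,(0,0,255)),(.0205,0,(0,255,0))]:
    p=(model_pts(f,J,rad,z)-[x0,y0]+.5)*k-.5
    cv2.polylines(im,[np.round(p*8).astype(np.int32)],True,col,1,cv2.LINE_AA,3)
cv2.imwrite('pics/w2ov.png',im)
```

```text
3.875 [0.43215554 0.21733665 0.21463179] [[0.446, -0.001, -0.895], [0.895, -0.001, 0.446], [-0.001, -1.0, 0.001]]
```

View pics/w2.png

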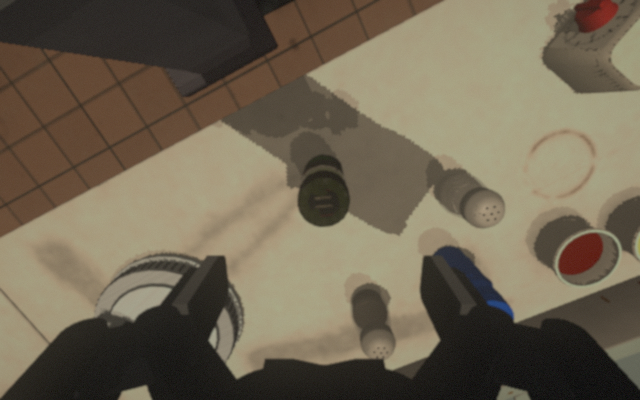

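View pics/w2ov.png

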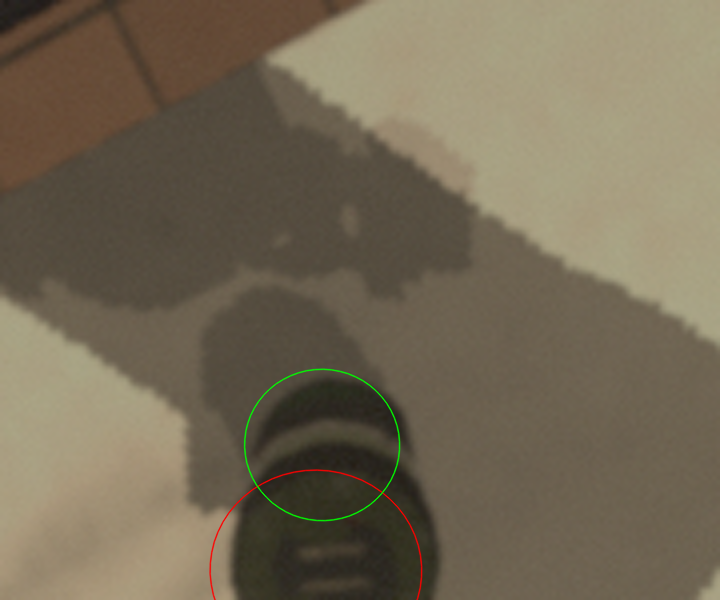

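>>> send_rows([
  [0,2,-0.5,0,1],
  [0,4,0,0,1],
  [0,4,0,0,1],
  [0,3,0,0,1],
  [0,1.5,0,0,1],
  [0,0.5,0,0,1],
  [0,0,0,0,1],
])

```text
clock: 4.8
tcp_pos: [0.4385, 0.2141, 0.0659]
orientation: [-1.395, -0.86, 0.858]
contact_force: [0.2, 0.5, 0.7]
grip_width: 0.0854
```

>>> send_rows([
  [0,0,0,0,0.55],
  [0,0,0,0,0.45],
  [0,0,0,0,0.2],
  [0,0,0,0,0.2],
  [0,0,0,0,0.2],
  [0,0,0,0,0.2],
], force=35)

```text
clock: 5.55
tcp_pos: [0.4381, 0.2143, 0.0659]
orientation: [-1.394, -0.86, 0.859]
contact_force: [-1.8, -0.6, 6.9]
grip_width: 0.0402
```

Run:
```python
from h import *
o=r.get_obs(); print(o['clock'],o['tcp_pos'],o['grip_width'])
f=snap('scene','s3.png');g=snap('side','d3.png')
a=f['image'][110:240,190:350,::-1];b=g['image'][100:230,190:350,::-1]
cv2.imwrite('pics/c3.png',cv2.resize(np.hstack([a,b]),None,fx=2.5,fy=2.5,interpolation=cv2.INTER_CUBIC))
```

```text
5.55 [0.43809203 0.21431724 0.06588177] 0.04022273286319886
```

View pics/c3.png

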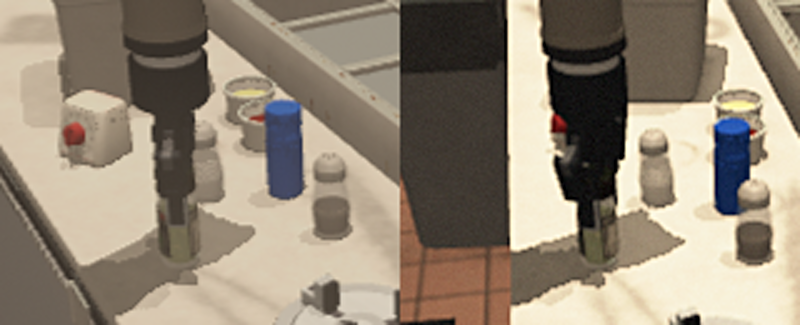

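>>> send_rows([
  [0,-1,0,0,0.2],
  [0,-2.5,0,0,0.2],
  [0,-3.5,0,0,0.2],
  [-1,-3,-1,0,0.2],
  [-2,-1,-2,0,0.2],
  [-3,0,-3,0,0.2],
  [-3,0,-3,0,0.2],
  [-3,0,-3,0,0.2],
  [-3,0,-3,0,0.2],
  [-2,0,-2,0,0.2],
  [-0.9,0,-0.6,0,0.2],
  [0,0,0,0,0.2],
])

```text
clock: 7.15
tcp_pos: [0.5143, -0.0247, 0.1754]
orientation: [-1.394, -0.859, 0.859]
contact_force: [-0.3, -0.2, -1.1]
grip_width: 0.0397
```

Run:
```python
from h import *
o=r.get_obs(); print(o['clock'],o['tcp_pos'],o['grip_width'],R.from_rotvec(o['orientation']).as_matrix().round(3).tolist())
C=(.5143,-.0243);t=o['tcp_pos']; dz=t[2]-.0659
out=[]
for c,(x0,y0) in (('scene',(265,130)),('side',(255,130))):
    f=r.grab_frame(c);k=3; im=cv2.resize(np.ascontiguousarray(f['image'][y0:y0+160,x0:x0+130,::-1]),None,fx=k,fy=k,interpolation=cv2.INTER_CUBIC)
    for cc,rad,z,col in [(C,.060,.036,(0,0,255)),(C,.078,.034,(0,255,0)),(t,.0205,dz,(255,0,255)),(C,.0205,.036,(255,255,0))]:
        p=(model_pts(f,cc,rad,z)-[x0,y0]+.5)*k-.5
        cv2.polylines(im,[np.round(p*8).astype(np.int32)],True,col,1,cv2.LINE_AA,3)
    out.append(im)
cv2.imwrite('pics/c4.png',np.hstack(out))
snap('wrist','w4.png')
```

```text
7.15 [ 0.51429759 -0.0247496   0.17535962] 0.039687878214482164 [[0.45, -0.0, -0.893], [0.893, 0.0, 0.45], [0.0, -1.0, 0.0]]
```

View pics/c4.png

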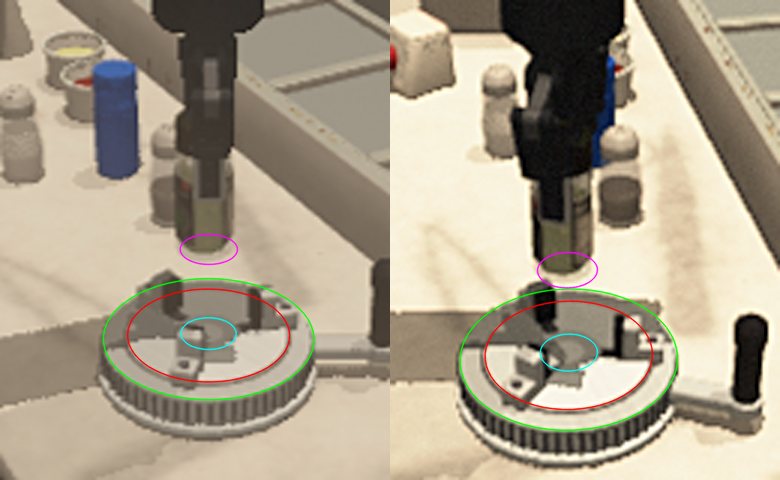

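View pics/w4.png

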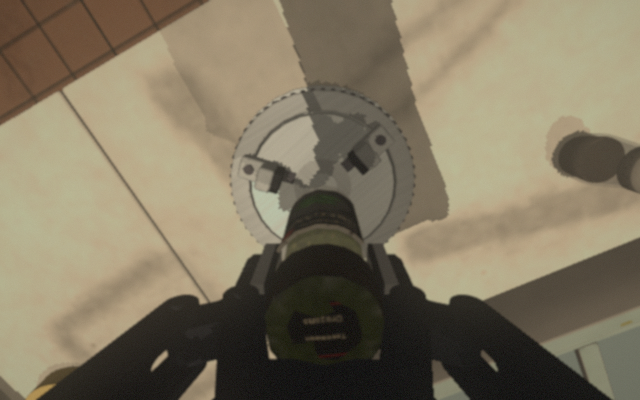

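Run:
```python
from h import *
o=r.get_obs(); t=o['tcp_pos'].copy()
out=[]
for c,(x0,y0) in (('scene',(308,160)),('side',(285,160))):
    f=r.grab_frame(c);k=8; im0=cv2.resize(np.ascontiguousarray(f['image'][y0:y0+66,x0:x0+48,::-1]),None,fx=k,fy=k,interpolation=cv2.INTER_CUBIC)
    im=im0.copy()
    for z,col in [(.1095,(255,0,255)),(.1145,(0,255,0)),(.119,(0,255,255))]:
        p=(model_pts(f,t,.0205,z)-[x0,y0]+.5)*k-.5
        cv2.polylines(im,[np.round(p*8).astype(np.int32)],True,col,1,cv2.LINE_AA,3)
    out+= [im]
cv2.imwrite('pics/c5.png',np.hstack(out))
```

```text
(no output)
```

View pics/c5.png

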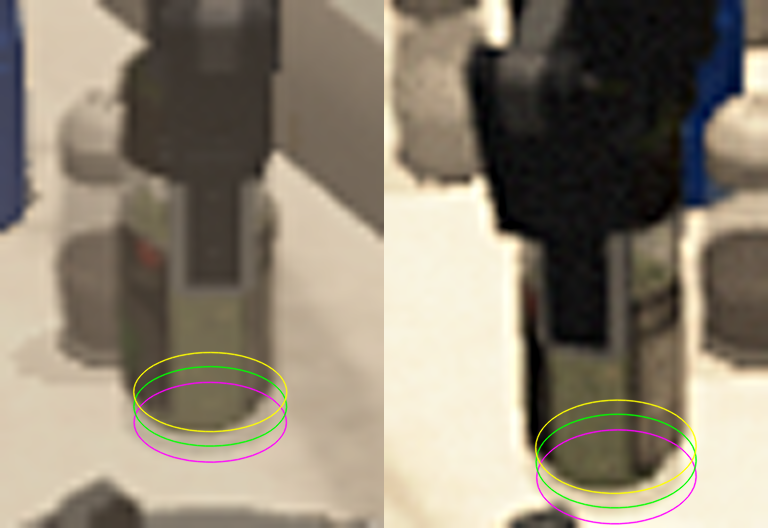

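>>> send_rows([
  [0,1.5,-0.2,0,0.2],
  [0,2.5,0,0,0.2],
  [0,2,0,0,0.2],
  [0,0.8,0,0,0.2],
  [0,0.2,0,0,0.2],
  [0,0,0,0,0.2],
])

```text
clock: 8.15
tcp_pos: [0.5168, -0.0257, 0.1056]
orientation: [-1.395, -0.86, 0.859]
contact_force: [-0.3, 1.2, -1.3]
grip_width: 0.0401
```

>>> send_rows([
  [0,0.1,0,0,0.2],
  [0,0.1,0,0,0.2],
  [0,0.05,0,0,0.2],
  [0,0,0,0,0.2],
])

```text
clock: 8.65
tcp_pos: [0.5165, -0.0257, 0.1028]
orientation: [-1.394, -0.86, 0.86]
contact_force: [0.4, 0.1, -0.1]
grip_width: 0.0399
```

Run:
```python
from h import *
o=r.get_obs(); t=o['tcp_pos'].copy();print(t,o['contact_force'])
out=[]
for c,(x0,y0) in (('scene',(290,190)),('side',(268,200))):
    f=r.grab_frame(c);k=4; im=cv2.resize(np.ascontiguousarray(f['image'][y0:y0+90,x0:x0+95,::-1]),None,fx=k,fy=k,interpolation=cv2.INTER_CUBIC)
    p=(model_pts(f,(.5143,-.0243),.0205,.036)-[x0,y0]+.5)*k-.5
    out+= [im]
cv2.imwrite('pics/c6.png',np.hstack(out))
```

```text
[ 0.51646138 -0.02566493  0.10283344] [ 0.43742031  0.08762936 -0.09850569]
```

View pics/c6.png

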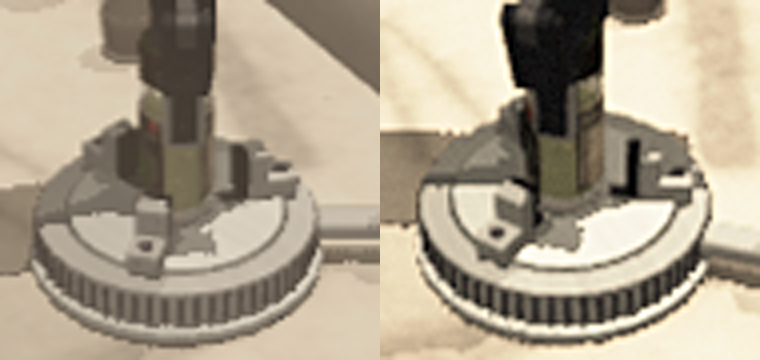

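>>> send_rows([
  [0,0.1,0,0,0.2],
  [0,0.05,0,0,0.2],
  [0,0,0,0,0.2],
])

```text
clock: 9.12
tcp_pos: [0.5167, -0.0258, 0.1019]
orientation: [-1.394, -0.86, 0.859]
contact_force: [-2.3, 0.5, 7.0]
grip_width: 0.0402
```

>>> send_rows([
  [0,0.1,0,0,0.2],
  [0,0,0,0,0.2],
])

```text
clock: 9.38
tcp_pos: [0.5168, -0.0259, 0.1018]
orientation: [-1.394, -0.86, 0.859]
contact_force: [-5.3, -0.2, 17.8]
grip_width: 0.0401
```

>>> send_rows([
  [0,0.1,0,0,0.2],
  [0,0,0,0,0.2],
])

```text
clock: 9.62
tcp_pos: [0.517, -0.0262, 0.1017]
orientation: [-1.394, -0.86, 0.858]
contact_force: [-8.2, -0.1, 28.4]
grip_width: 0.04
```

>>> send_rows([
  [0,-0.1,0,0,0.2],
  [0,-0.05,0,0,0.2],
  [0,0,0,0,0.55],
  [0,0,0,0,0.65],
  [0,0,0,0,0.8],
  [0,0,0,0,1],
  [0,0,0,0,1],
  [0,0,0,0,1],
])

```text
clock: 10.62
tcp_pos: [0.5164, -0.0257, 0.1008]
orientation: [-1.394, -0.86, 0.86]
contact_force: [0.2, -0.8, -0.0]
grip_width: 0.0854
```

>>> send_rows([
  [0,-1,0,0,1],
  [0,-3,0,0,1],
  [0,-4,0,0,1],
  [0,-4,0,0,1],
  [0,-1,0,0,1],
  [0,0,0,0,1],
])

```text
clock: 11.38
tcp_pos: [0.5166, -0.0256, 0.2314]
orientation: [-1.395, -0.861, 0.859]
contact_force: [0.4, 0.5, -0.8]
grip_width: 0.0856
```

Run:
```python
from h import *
import pickle
o=r.get_obs(); t=o['tcp_pos'].copy();print(t,o['contact_force'],R.from_rotvec(o['orientation']).as_matrix().round(3).tolist())
out=[];C=(.5143,-.0243)
for c,(x0,y0) in (('scene',(290,170)),('side',(268,180))):
    f=r.grab_frame(c);k=3; im=cv2.resize(np.ascontiguousarray(f['image'][y0:y0+110,x0:x0+125,::-1]),None,fx=k,fy=k,interpolation=cv2.INTER_CUBIC)
    for rad,z in [(.0205,.036),(.02,.141)]:
        p=(model_pts(f,C,rad,z)-[x0,y0]+.5)*k-.5
        cv2.polylines(im,[np.round(p*8).astype(np.int32)],True,(255,0,255),1,cv2.LINE_AA,3)
    out+= [im]
cv2.imwrite('pics/c7.png',np.hstack(out))
f=snap('wrist','w7.png');pickle.dump(f,open('w7.pkl','wb'))
```

```text
[ 0.51662063 -0.0256421   0.231356  ] [ 0.4296849   0.54828583 -0.75370248] [[0.449, 0.001, -0.893], [0.893, 0.0, 0.449], [0.001, -1.0, -0.001]]
```

View pics/c7.png

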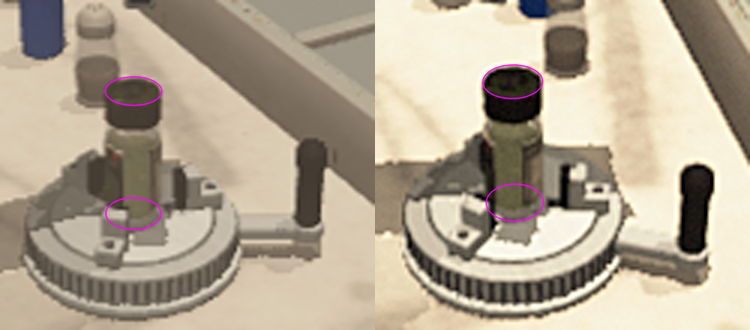

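View pics/w7.png

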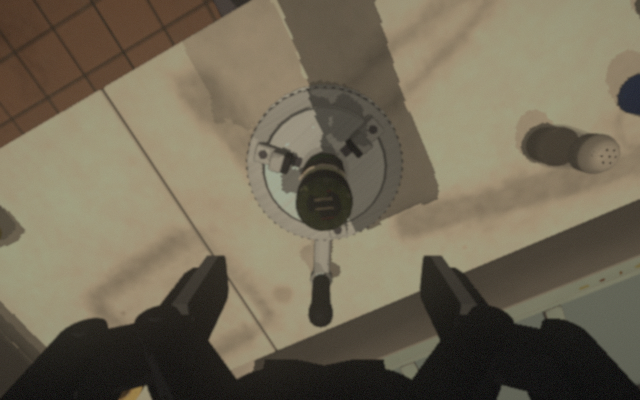

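Run:
```python
from h import *
import pickle
f=pickle.load(open('w7.pkl','rb'))
x0,y0,k=290,220,6
im=cv2.resize(np.ascontiguousarray(f['image'][y0:y0+100,x0:x0+130,::-1]),None,fx=k,fy=k,interpolation=cv2.INTER_CUBIC)
cv2.imwrite('pics/w7c.png',cv2.convertScaleAbs(im,alpha=1.5))
for uv in [(290,345),(400,298),(560,233)]: print(onz(f,uv,0).round(3))
for uv,z in [((320,316),.098),((321,277),.03)]: print(onz(f,uv,z).round(4))
S=r.grab_frame('scene');D=r.grab_frame('side')
cs=lambda u,v:(290+(u+.5)/3-.5,170+(v+.5)/3-.5); cd=lambda u,v:(268+(u-375+.5)/3-.5,180+(v+.5)/3-.5)
print(onz(S,cs(312,146),.097).round(4),onz(D,cd(698,172),.097).round(4))
```

```text
[ 0.713 -0.173  0.   ]
[ 0.712 -0.016  0.   ]
[ 0.714  0.186 -0.   ]
[ 0.6244 -0.083   0.098 ]
[ 0.6247 -0.0827  0.03  ]
[ 0.6252 -0.0888  0.097 ] [ 0.6272 -0.089   0.097 ]
```

View pics/w7c.png

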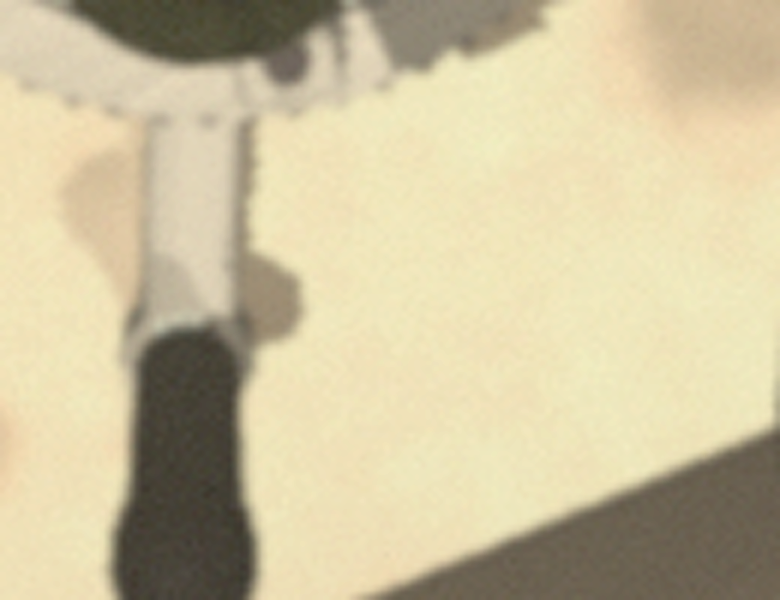

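>>> send_rows([
  [0,0,-2,0,1],
  [-0.2,0,-4,0,1],
  [-0.3,0,-4,0,1],
  [0,0,-2.5,0,1],
  [0,2,0,0,1],
  [0,4,0,0,1],
  [0,4,0,0,1],
  [0,4,0,0,1],
  [0,2.1,0,0,1],
  [0,0,0,0,1],
])

```text
clock: 12.88
tcp_pos: [0.6248, -0.0862, 0.0682]
orientation: [-1.392, -0.857, 0.862]
contact_force: [0.8, 0.1, 1.1]
grip_width: 0.0854
```

>>> send_rows([
  [0,0,0,0,0.5],
  [0,0,0,0,0.3],
  [0,0,0,0,0],
  [0,0,0,0,0],
  [0,0,0,0,0],
  [0,0,0,0,0],
], force=40)

```text
clock: 13.62
tcp_pos: [0.6265, -0.0862, 0.0708]
orientation: [-1.395, -0.861, 0.859]
contact_force: [-1.4, 0.3, 6.4]
grip_width: 0.0227
```

Run:
```python
from h import *
o=r.get_obs(); t=o['tcp_pos'].copy();print(t,o['contact_force'],o['grip_width'])
f=snap('scene','s8.png');g=snap('side','d8.png')
cv2.imwrite('pics/c8.png',cv2.resize(np.hstack([f['image'][150:290,280:430,::-1],g['image'][150:290,260:410,::-1]]),None,fx=2.6,fy=2.6,interpolation=cv2.INTER_CUBIC))
```

```text
[ 0.6264948  -0.08619935  0.07079565] [-1.38155798  0.30467913  6.36757125] 0.022675287893937527
```

View pics/c8.png

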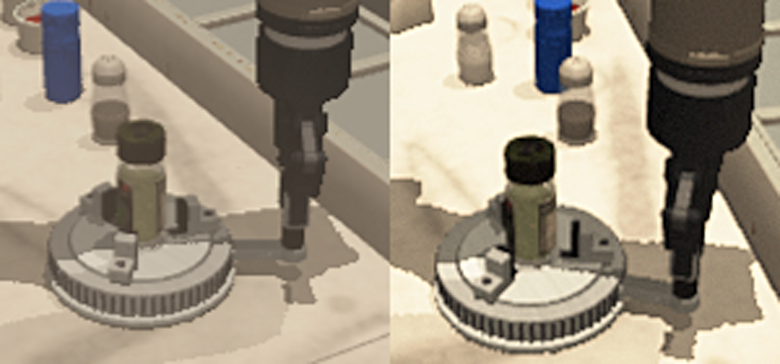

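>>> send_rows([
  [-0.9,0,0.06,6,0],
  [-1.81,0,0.13,8,0],
  [-1.81,0,0.13,8,0],
  [-1.81,0,0.13,8,0],
  [0,0,0,0,0],
])

```text
clock: 14.35
tcp_pos: [0.5823, -0.1335, 0.0707]
orientation: [-1.523, -0.453, 0.453]
contact_force: [-3.8, 1.0, 8.5]
grip_width: 0.0225
```

```bash
cat > st.py <<'E'
from h import *
o=r.get_obs(); t=o['tcp_pos'];C=np.array((.5143,-.0243));d=t[:2]-C
X=R.from_rotvec(o['orientation']).as_matrix()[:,0]
print('clk',o['clock'],t.round(4),'rad',np.hypot(*d).round(4),'ang',np.degrees(np.arctan2(d[1],d[0])).round(2),'yawx',np.degrees(np.arctan2(X[1],X[0])).round(1),'F',o['contact_force'].round(1),'M',o['moment'].round(2),o['grip_width'].round(4),'tang F cw',np.dot(o['contact_force'][:2],[d[1],-d[0]]/np.hypot(*d)).round(1),o['joints'].round(2))
E
python3 st.py
```

```text
Traceback (most recent call last):
  File "st.py", line 4, in <module>
    print('clk',o['clock'],t.round(4),'rad',np.hypot(*d).round(4),'ang',np.degrees(np.arctan2(d[1],d[0])).round(2),'yawx',np.degrees(np.arctan2(X[1],X[0])).round(1),'F',o['contact_force'].round(1),'M',o['moment'].round(2),o['grip_width'].round(4),'tang F cw',np.dot(o['contact_force'][:2],[d[1],-d[0]]/np.hypot(*d)).round(1),o['joints'].round(2))
                                                                                                                                                                                                                              ^^^^^^^^^^^^^^^^^^^^^
AttributeError: 'float' object has no attribute 'round'
```

>>> send_rows([
  [-1.81,0,0.13,9,0],
  [-1.81,0,0.13,8,0],
  [-1.81,0,0.13,8,0],
  [0,0,0,0,0],
])

```text
clock: 14.85
tcp_pos: [0.5315, -0.1523, 0.0707]
orientation: [-1.568, -0.112, 0.112]
contact_force: [-4.2, -1.5, 10.1]
grip_width: 0.0224
```

```bash
sed -i "s/o\['grip_width'\].round(4)/o['grip_width']/" st.py; python3 st.py
python3 - <<'E'
from h import *
f=snap('scene','s9.png');g=snap('side','d9.png')
cv2.imwrite('pics/c9.png',cv2.resize(np.hstack([f['image'][150:290,260:410,::-1],g['image'][150:290,240:390,::-1]]),None,fx=2.6,fy=2.6,interpolation=cv2.INTER_CUBIC))
E
```

```text
clk 14.85 [ 0.5315 -0.1523  0.0707] rad 0.1291 ang -82.35 yawx 8.2 F [-4.2 -1.5 10.1] M [-0.2   0.78  0.07] 0.02236056164103503 tang F cw 4.4 [-0.25  0.57  0.54  2.01 -0.46  0.68  0.73]
```

View pics/c9.png

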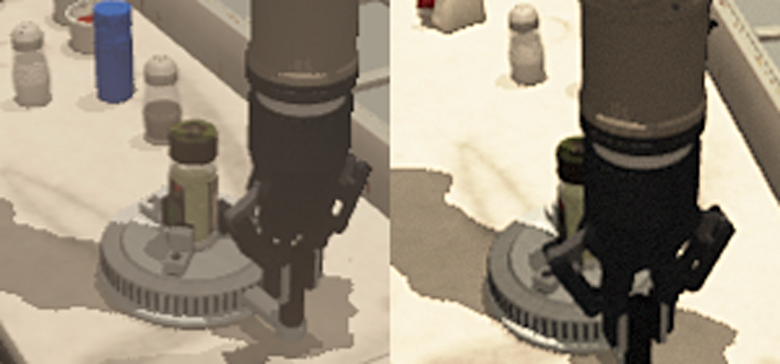

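>>> send_rows([
  [-1.13,0,0.05,5,0],
  [-1.13,0,0.05,5,0],
  [0,0,0,0,0],
])

```text
clock: 15.32
tcp_pos: [0.5096, -0.1535, 0.0707]
orientation: [-1.571, 0.024, -0.024]
contact_force: [-3.9, -1.7, 10.5]
grip_width: 0.0226
```

```bash
python3 st.py
```

```text
clk 15.325 [ 0.5096 -0.1535  0.0707] rad 0.1293 ang -92.08 yawx -1.7 F [-3.9 -1.7 10.5] M [-0.23  0.87  0.13] 0.022599643249130132 tang F cw 3.8 [-0.28  0.56  0.59  2.06 -0.5   0.66  0.61]
```

>>> send_rows([
  [-1.13,0,0.05,5,0],
  [0,0,0,0,0],
])

```text
clock: 15.58
tcp_pos: [0.4985, -0.1527, 0.0707]
orientation: [-1.569, 0.092, -0.093]
contact_force: [-3.1, -0.8, 10.4]
grip_width: 0.0224
```

```bash
python3 st.py
```

```text
clk 15.575 [ 0.4985 -0.1527  0.0707] rad 0.1294 ang -97.01 yawx -6.7 F [-3.1 -0.8 10.4] M [-0.27  0.72  0.17] 0.022433592521143082 tang F cw 3.0 [-0.3   0.55  0.61  2.09 -0.52  0.65  0.55]
```

>>> send_rows([
  [-1.13,0,0.05,5,0],
  [0,0,0,0,0],
])

```text
clock: 15.82
tcp_pos: [0.4875, -0.1509, 0.0707]
orientation: [-1.565, 0.16, -0.162]
contact_force: [-2.6, -1.6, 10.0]
grip_width: 0.0227
```

```bash
python3 st.py
```

```text
clk 15.825 [ 0.4875 -0.1509  0.0707] rad 0.1294 ang -101.94 yawx -11.7 F [-2.6 -1.6 10. ] M [-0.29  0.66  0.13] 0.022662111827451793 tang F cw 2.3 [-0.32  0.54  0.64  2.12 -0.53  0.64  0.48]
```

>>> send_rows([
  [-1.13,0,0.05,5,0],
  [0,0,0,0,0],
])

```text
clock: 16.08
tcp_pos: [0.4768, -0.1483, 0.0707]
orientation: [-1.559, 0.228, -0.23]
contact_force: [-3.1, -2.6, 10.8]
grip_width: 0.022
```

```bash
python3 st.py
```

```text
clk 16.075 [ 0.4768 -0.1483  0.0707] rad 0.1295 ang -106.83 yawx -16.7 F [-3.1 -2.6 10.8] M [-0.41  0.53  0.24] 0.022005591823595533 tang F cw 2.2 [-0.34  0.53  0.66  2.14 -0.55  0.64  0.42]
```

>>> send_rows([
  [-1.13,0,0.05,5,0],
  [0,0,0,0,0],
])

```text
clock: 16.32
tcp_pos: [0.4663, -0.1447, 0.0707]
orientation: [-1.551, 0.296, -0.299]
contact_force: [-3.1, -3.8, 9.1]
grip_width: 0.0225
```

```bash
python3 st.py
python3 - <<'E'
from h import *
f=snap('scene','s10.png');g=snap('side','d10.png')
cv2.imwrite('pics/c10.png',cv2.resize(np.hstack([f['image'][150:290,260:410,::-1],g['image'][150:290,240:390,::-1]]),None,fx=2.6,fy=2.6,interpolation=cv2.INTER_CUBIC))
snap('wrist','w10.png')
E
```

```text
clk 16.325 [ 0.4663 -0.1447  0.0707] rad 0.1296 ang -111.72 yawx -21.7 F [-3.1 -3.8  9.1] M [-0.61  0.37  0.28] 0.022489291067555477 tang F cw 1.5 [-0.37  0.53  0.69  2.17 -0.57  0.63  0.35]
```

View pics/c10.png

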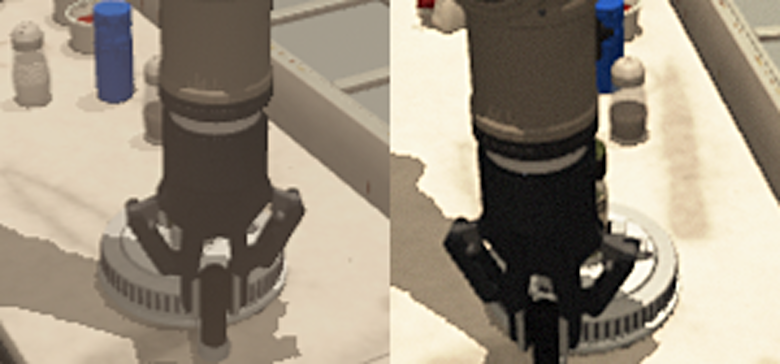

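View pics/w10.png

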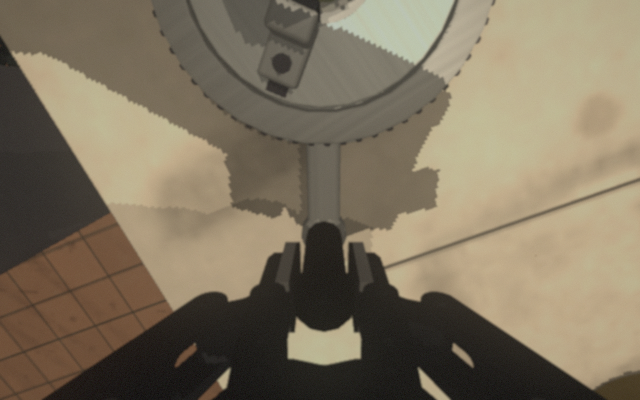

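>>> send_rows([
  [-0.9,0,0.03,4,0],
  [0,0,0,0,0],
])

```text
clock: 16.73
tcp_pos: [0.4585, -0.1414, 0.0707]
orientation: [-1.543, 0.349, -0.354]
contact_force: [-0.8, -3.0, 7.5]
grip_width: 0.0224
```

```bash
python3 st.py
```

```text
clk 16.725 [ 0.4585 -0.1414  0.0707] rad 0.1297 ang -115.47 yawx -25.7 F [-0.8 -3.   7.5] M [-0.75  0.2   0.3 ] 0.02243708234472553 tang F cw -0.6 [-0.39  0.52  0.71  2.19 -0.59  0.62  0.3 ]
```

>>> send_rows([
  [-0.9,0,0.03,4,0],
  [0,0,0,0,0],
])

```text
clock: 16.98
tcp_pos: [0.4507, -0.1373, 0.0707]
orientation: [-1.534, 0.404, -0.409]
contact_force: [-0.3, -4.7, 6.7]
grip_width: 0.0227
```

```bash
python3 st.py
python3 - <<'E'
from h import *
import pickle
f=pickle.load(open('w1.pkl','rb'))
C=(.5143,-.0243)
x0,y0,k=250,95,6
im=cv2.resize(np.ascontiguousarray(f['image'][y0:y0+95,x0:x0+130,::-1]),None,fx=k,fy=k,interpolation=cv2.INTER_CUBIC)
im=cv2.convertScaleAbs(im,alpha=1.5)
for rad,col in [(.032,(0,0,255)),(.034,(0,255,0)),(.036,(255,0,0))]:
  for z in (.036,.066):
    p=(model_pts(f,C,rad,z)-[x0,y0]+.5)*k-.5
    cv2.polylines(im,[np.round(p*8).astype(np.int32)],True,col,1,cv2.LINE_AA,3)
cv2.imwrite('pics/w1j.png',im)
E
```

```text
clk 16.975 [ 0.4507 -0.1373  0.0707] rad 0.1297 ang -119.37 yawx -29.7 F [-0.3 -4.7  6.7] M [-0.91  0.1   0.32] 0.022740000137929477 tang F cw -2.1 [-0.42  0.52  0.73  2.21 -0.61  0.62  0.24]
```

View pics/w1j.png

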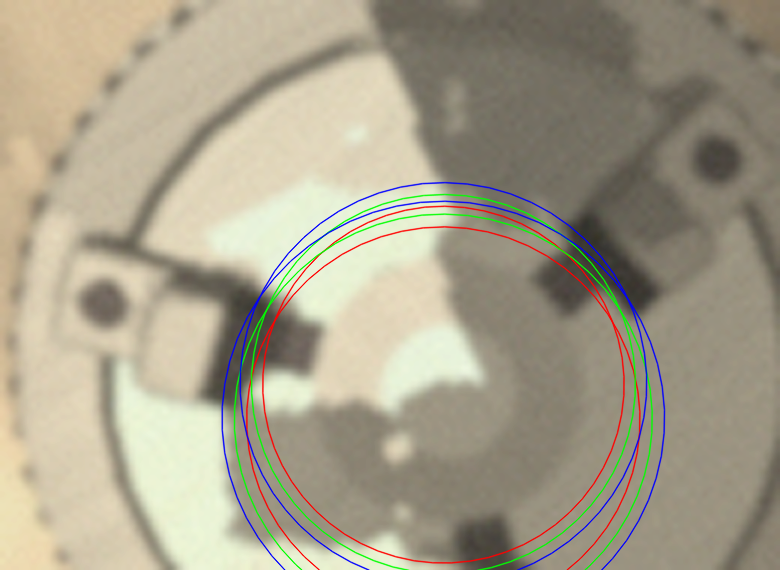

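>>> send_rows([
  [-0.9,0,0.03,4,0],
  [0,0,0,0,0],
])

```text
clock: 17.23
tcp_pos: [0.4447, -0.1334, 0.0708]
orientation: [-1.524, 0.456, -0.467]
contact_force: [4.4, -8.1, -1.1]
grip_width: 0.0227
```

```bash
python3 st.py
```

```text
clk 17.225 [ 0.4447 -0.1334  0.0708] rad 0.1294 ang -122.55 yawx -33.7 F [ 4.4 -8.1 -1.1] M [-1.44 -0.84  0.24] 0.0226741655768797 tang F cw -8.1 [-0.44  0.51  0.75  2.23 -0.62  0.61  0.18]
```

>>> send_rows([
  [-0.9,0,0.03,4,0],
  [0,0,0,0,0],
])

```text
clock: 17.48
tcp_pos: [0.4395, -0.1297, 0.0709]
orientation: [-1.514, 0.506, -0.526]
contact_force: [12.4, -13.6, -13.5]
grip_width: 0.0223
```

```bash
python3 st.py
python3 - <<'E'
from h import *
f=snap('scene','s11.png');g=snap('side','d11.png')
cv2.imwrite('pics/c11.png',cv2.resize(np.hstack([f['image'][150:290,260:410,::-1],g['image'][150:290,240:390,::-1]]),None,fx=2.6,fy=2.6,interpolation=cv2.INTER_CUBIC))
E
```

```text
clk 17.475 [ 0.4395 -0.1297  0.0709] rad 0.1292 ang -125.35 yawx -37.7 F [ 12.4 -13.6 -13.5] M [-2.43 -2.3   0.14] 0.022295544141118184 tang F cw -18.0 [-0.47  0.51  0.78  2.25 -0.64  0.6   0.12]
```

View pics/c11.png

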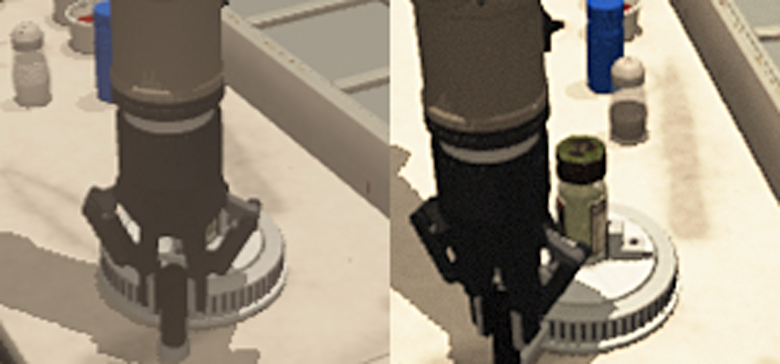

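>>> send_rows([
  [-0.6,0,0.02,2.5,0],
  [0,0,0,0,0],
], force=70)

```text
clock: 17.82
tcp_pos: [0.4362, -0.1273, 0.0711]
orientation: [-1.507, 0.537, -0.562]
contact_force: [15.4, -19.0, -21.7]
grip_width: 0.0217
```

```bash
python3 st.py
```

```text
clk 17.825 [ 0.4362 -0.1273  0.0711] rad 0.1293 ang -127.15 yawx -40.2 F [ 15.4 -19.  -21.7] M [-3.3  -2.91  0.45] 0.021727465665111797 tang F cw -23.7 [-0.49  0.51  0.79  2.26 -0.65  0.59  0.09]
```

>>> send_rows([
  [-0.5,0,0.02,2,0],
  [0,0,0,0,0],
])

```text
clock: 18.08
tcp_pos: [0.4334, -0.1251, 0.0712]
orientation: [-1.501, 0.562, -0.592]
contact_force: [19.3, -23.0, -27.1]
grip_width: 0.0219
```

```bash
python3 st.py
```

```text
clk 18.075 [ 0.4334 -0.1251  0.0712] rad 0.1293 ang -128.74 yawx -42.2 F [ 19.3 -23.  -27.1] M [-4.12 -3.42  0.61] 0.021899092877385347 tang F cw -29.5 [-0.51  0.51  0.8   2.27 -0.66  0.59  0.06]
```

>>> send_rows([
  [0,0,0,0,0.5],
  [0,0,0,0,0.7],
  [0,0,0,0,1],
  [0,0,0,0,1],
  [0,0,0,0,1],
])

```text
clock: 18.7
tcp_pos: [0.4272, -0.1187, 0.07]
orientation: [-1.493, 0.574, -0.577]
contact_force: [4.2, -1.5, -3.6]
grip_width: 0.0856
```

```bash
python3 st.py
python3 - <<'E'
from h import *
snap('wrist','w12.png')
E
```

```text
clk 18.7 [ 0.4272 -0.1187  0.07  ] rad 0.1284 ang -132.7 yawx -42.2 F [ 4.2 -1.5 -3.6] M [-0.24 -0.81  0.06] 0.08562459178696025 tang F cw -4.1 [-0.51  0.51  0.8   2.27 -0.66  0.6   0.05]
```

View pics/w12.png

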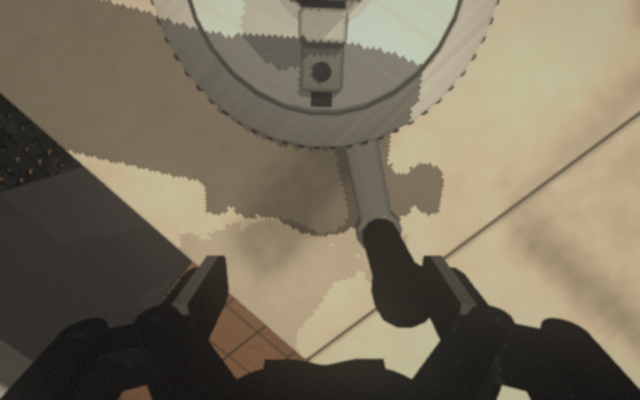

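>>> send_rows([
  [0.8,0,0,0,1],
  [1.2,0,0,0,1],
  [0.5,0,0,0,1],
  [0,0,0,0,1],
])

```text
clock: 19.25
tcp_pos: [0.4448, -0.1358, 0.0697]
orientation: [-1.493, 0.577, -0.576]
contact_force: [-0.6, 0.2, -0.1]
grip_width: 0.0853
```

```bash
python3 st.py
python3 - <<'E'
from h import *
f=snap('wrist','w13.png')
for uv,z in [((0,0),0)]: pass
E
```

```text
clk 19.25 [ 0.4448 -0.1358  0.0697] rad 0.1314 ang -121.91 yawx -42.2 F [-0.6  0.2 -0.1] M [-0.03  0.04 -0.01] 0.08526976116360878 tang F cw 0.6 [-0.46  0.54  0.79  2.22 -0.66  0.63  0.08]
```

View pics/w13.png

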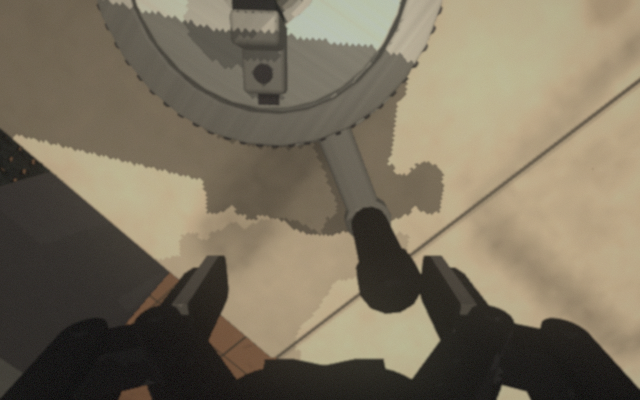

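```bash
cat > hang.py <<'E'
from h import *
import sys
f=r.grab_frame('wrist')
C=np.array((.5143,-.0243))
for uv,z in [((388,293),.098),((365,215),.028),((341,145),.028)]:
    p=onz(f,uv,z)[:2]-C; print(p+C,np.hypot(*p),np.degrees(np.arctan2(p[1],p[0])))
E
python3 hang.py
```

```text
[ 0.46929613 -0.14286268] 0.12681663113307 -110.7856958710639
[ 0.47108505 -0.14115216] 0.12458715447014972 -110.29569900905199
[ 0.48663734 -0.10364322] 0.08402719250722086 -109.22087912352563
```

>>> send_rows([
  [0.8,0,0,0,1],
  [0.7,-2,0,0,1],
  [0,-4,0,0,1],
  [0,-5,0,0,1],
  [0,-5,0,0,1],
  [0,-2,0,0,1],
  [0,0,0,0,1],
])

```text
clock: 20.23
tcp_pos: [0.4571, -0.1456, 0.251]
orientation: [-1.491, 0.573, -0.577]
contact_force: [-0.5, 0.3, -0.2]
grip_width: 0.0857
```

```bash
python3 st.py
python3 - <<'E'
from h import *
import pickle
f=snap('wrist','w14.png');pickle.dump(f,open('w14.pkl','wb'))
f=snap('scene','s14.png');g=snap('side','d14.png')
cv2.imwrite('pics/c14.png',cv2.resize(np.hstack([f['image'][150:290,260:410,::-1],g['image'][150:290,240:390,::-1]]),None,fx=2.6,fy=2.6,interpolation=cv2.INTER_CUBIC))
E
```

```text
clk 20.225 [ 0.4571 -0.1456  0.251 ] rad 0.1341 ang -115.25 yawx -42.2 F [-0.5  0.3 -0.2] M [-0.   -0.03  0.01] 0.08565495621078405 tang F cw 0.6 [-0.79  0.26  1.16  2.05 -0.28  1.   -0.23]
```

View pics/w14.png

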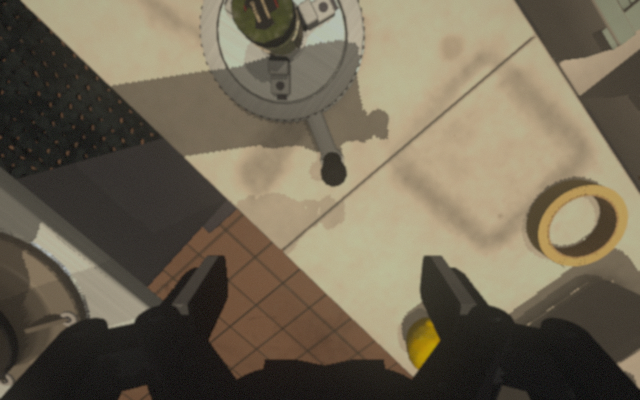

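View pics/c14.png

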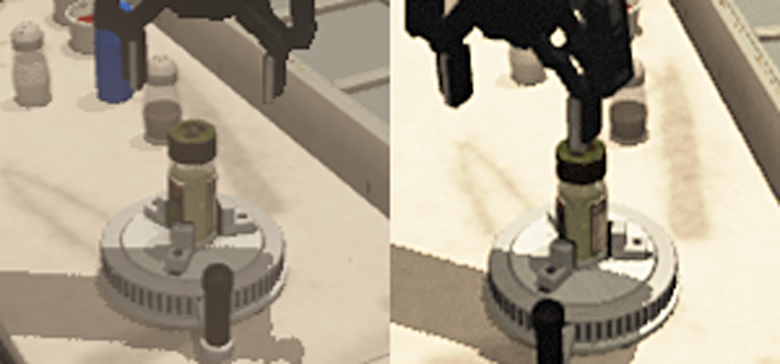

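Run:
```python
from h import *
import pickle
f=pickle.load(open('w14.pkl','rb'))
C=np.array((.5143,-.0243))
for uv,z in [((333,170),.098),((327,152),.028),((309,115),.028)]:
    p=onz(f,uv,z)[:2]-C; print(p+C,np.hypot(*p),np.degrees(np.arctan2(p[1],p[0])))
x0,y0,k=195,0,5
im=cv2.resize(np.ascontiguousarray(f['image'][0:110,x0:x0+150,::-1]),None,fx=k,fy=k,interpolation=cv2.INTER_CUBIC)
cv2.imwrite('pics/w14c.png',cv2.convertScaleAbs(im,alpha=1.3))
S=r.grab_frame('scene');D=r.grab_frame('side')
out=[]
for f,(x0,y0) in ((S,(300,190)),(D,(278,195))):
    k=6; out.append(cv2.resize(np.ascontiguousarray(f['image'][y0:y0+80,x0:x0+65,::-1]),None,fx=k,fy=k,interpolation=cv2.INTER_CUBIC))
cv2.imwrite('pics/c15.png',np.hstack(out))
```

```text
[ 0.47317086 -0.14158088] 0.12428358789976625 -109.32522079065862
[ 0.47242529 -0.1358108 ] 0.11911402398039851 -110.5822401922897
[ 0.48434481 -0.09484266] 0.07663928714994993 -113.00798547951722
```

View pics/w14c.png

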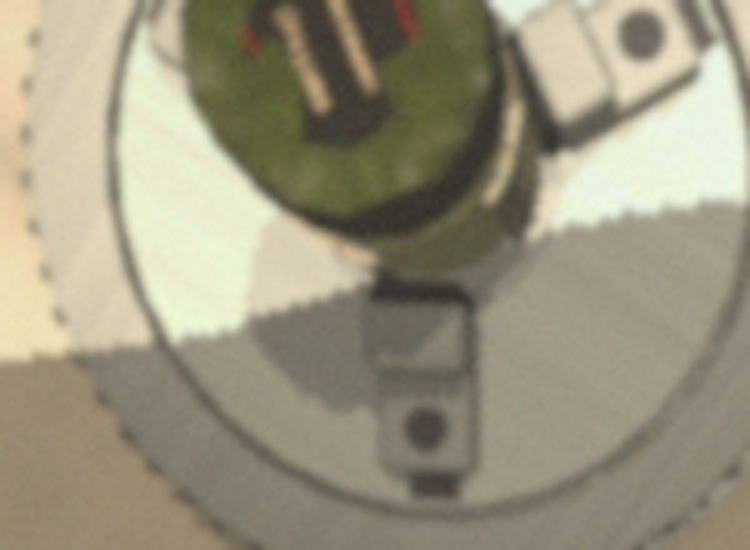

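View pics/c15.png

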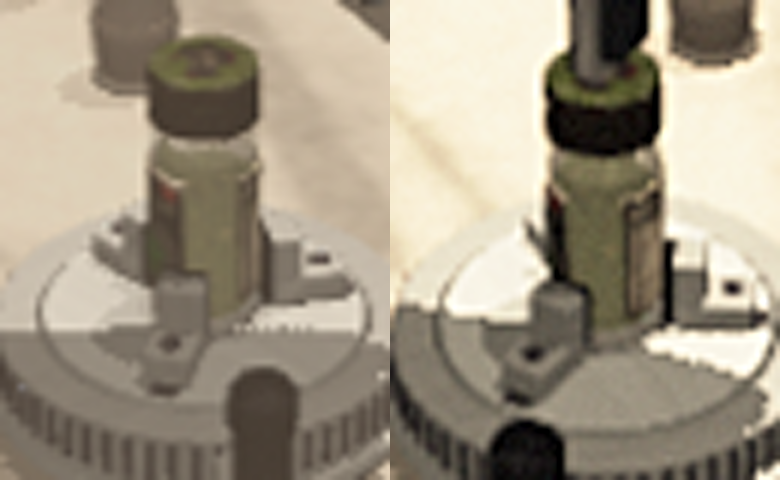

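>>> send_rows([
  [0.9,0,1.05,0,0.6],
  [0,0,0,-9.5,0.6],
  [0,3,0,-9.5,0.6],
  [0,4,0,0,0.6],
  [0,4,0,0,0.6],
  [0,3,0,0,0.6],
  [0,3,0,0,0.6],
  [0,1,0,0,0.6],
  [0,0,0,0,0.6],
])

```text
clock: 21.6
tcp_pos: [0.4699, -0.144, 0.0693]
orientation: [-1.548, 0.319, -0.317]
contact_force: [-0.6, -0.3, -0.2]
grip_width: 0.0512
```

```bash
python3 st.py
python3 - <<'E'
from h import *
f=snap('wrist','w16.png')
E
```

```text
clk 21.6 [ 0.4699 -0.144   0.0693] rad 0.1277 ang -110.37 yawx -23.2 F [-0.6 -0.3 -0.2] M [-0.01  0.    0.03] 0.05121354491162424 tang F cw 0.5 [-0.4   0.55  0.73  2.16 -0.62  0.65  0.36]
```

View pics/w16.png

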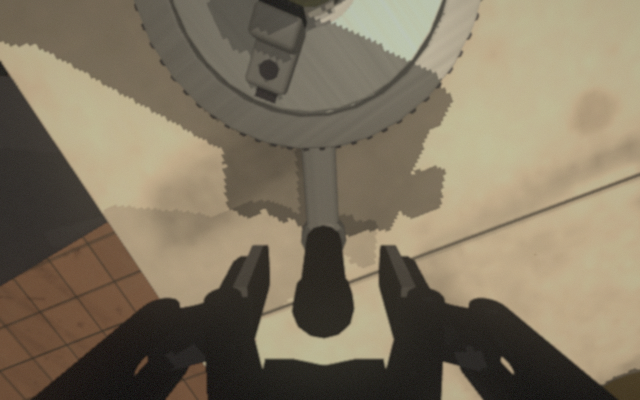

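>>> send_rows([
  [-0.7,0,0,0,0.6],
  [-0.7,0,0,0,0.6],
  [-0.3,0,0,0,0.6],
  [0,0,0,0,0.6],
])

```text
clock: 22.15
tcp_pos: [0.4558, -0.1376, 0.0706]
orientation: [-1.548, 0.314, -0.321]
contact_force: [4.1, -2.3, -2.3]
grip_width: 0.0512
```

>>> send_rows([
  [-0.4,0,0,0,0.6],
  [0,0,0,0,0.6],
])

```text
clock: 22.4
tcp_pos: [0.4524, -0.1365, 0.0707]
orientation: [-1.549, 0.314, -0.322]
contact_force: [4.6, -4.1, -3.3]
grip_width: 0.0514
```

>>> send_rows([
  [-0.4,0,0,0,0.6],
  [0,0,0,0,0.6],
])

```text
clock: 22.65
tcp_pos: [0.4489, -0.1353, 0.0708]
orientation: [-1.549, 0.314, -0.323]
contact_force: [5.7, -5.1, -3.7]
grip_width: 0.0515
```

>>> send_rows([
  [-0.4,0,0,0,0.6],
  [0,0,0,0,0.6],
])

```text
clock: 22.9
tcp_pos: [0.4453, -0.134, 0.0708]
orientation: [-1.549, 0.313, -0.323]
contact_force: [4.9, -5.4, -3.9]
grip_width: 0.0515
```

>>> send_rows([
  [-0.4,0,0.05,0,0.6],
  [0,0,0,0,0.6],
])

```text
clock: 23.15
tcp_pos: [0.442, -0.1324, 0.071]
orientation: [-1.55, 0.313, -0.324]
contact_force: [4.8, -7.4, -2.6]
grip_width: 0.0514
```

>>> send_rows([
  [-0.4,0,0.05,0,0.6],
  [0,0,0,0,0.6],
])

```text
clock: 23.4
tcp_pos: [0.4386, -0.1308, 0.0711]
orientation: [-1.55, 0.313, -0.325]
contact_force: [5.6, -8.7, -2.8]
grip_width: 0.0513
```

```bash
python3 st.py
python3 - <<'E'
from h import *
f=snap('wrist','w17.png')
E
```

```text
clk 23.4 [ 0.4386 -0.1308  0.0711] rad 0.1306 ang -125.4 yawx -23.3 F [ 5.6 -8.7 -2.8] M [-1.49 -0.98 -0.13] 0.051348544557843774 tang F cw -9.6 [-0.45  0.5   0.75  2.24 -0.61  0.6   0.35]
```

View pics/w17.png

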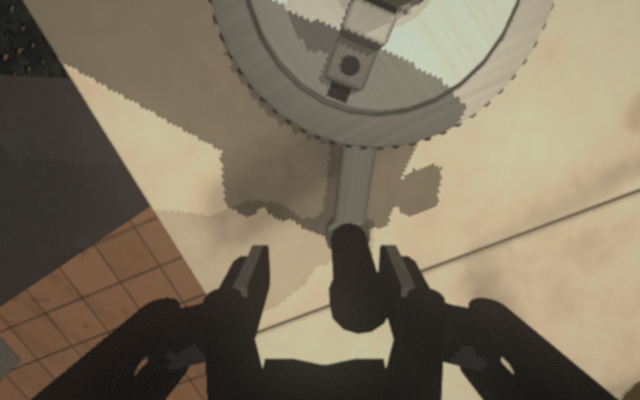

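>>> send_rows([
  [0.15,0,0,0,0.6],
  [0.15,0,0,0,0.6],
  [0.15,0,0,0,0.6],
  [0.15,0,0,0,0.6],
  [0.15,0,0,0,0.6],
  [0.15,0,0,0,0.6],
])

```text
clock: 24.2
tcp_pos: [0.4444, -0.1315, 0.0697]
orientation: [-1.547, 0.318, -0.317]
contact_force: [2.1, 0.5, 1.4]
grip_width: 0.0512
```

>>> send_rows([
  [0.15,0,0,0,0.6],
  [0.15,0,0,0,0.6],
  [0.15,0,0,0,0.6],
  [0.15,0,0,0,0.6],
  [0.15,0,0,0,0.6],
  [0.15,0,0,0,0.6],
])

```text
clock: 24.95
tcp_pos: [0.4525, -0.1354, 0.0697]
orientation: [-1.547, 0.318, -0.317]
contact_force: [0.1, -0.0, -0.3]
grip_width: 0.0516
```

```bash
python3 st.py
python3 - <<'E'
from h import *
f=snap('wrist','w18.png')
E
```

```text
clk 24.95 [ 0.4525 -0.1354  0.0697] rad 0.1271 ang -119.08 yawx -23.2 F [ 0.1 -0.  -0.3] M [ 0.03 -0.06 -0.01] 0.05155656968798835 tang F cw -0.1 [-0.43  0.53  0.74  2.2  -0.62  0.62  0.36]
```

View pics/w18.png

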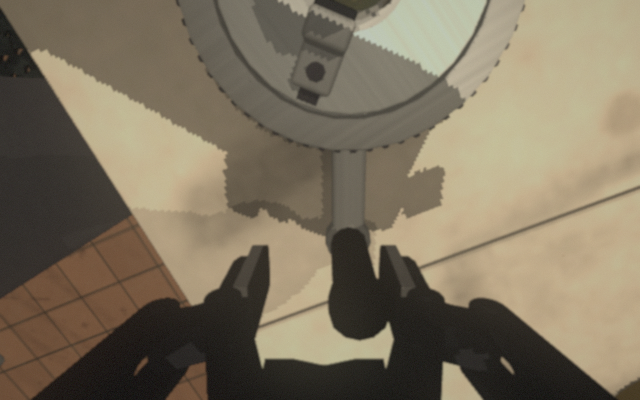

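>>> send_rows([
  [0.4,0,0,0,0.6],
  [0.4,0,0,0,0.6],
  [0.3,0,0,0,0.6],
  [0,-2,0,0,0.6],
  [0,-4,0,0,0.6],
  [0,-5,0,0,0.6],
  [0,-5,0,0,0.6],
  [0,-2,0,0,0.6],
  [0,0,0,0,0.6],
])

```text
clock: 26.12
tcp_pos: [0.4638, -0.1397, 0.2509]
orientation: [-1.546, 0.315, -0.319]
contact_force: [-0.2, -0.1, -0.3]
grip_width: 0.051
```

```bash
python3 st.py
python3 - <<'E'
from h import *
import pickle
f=snap('wrist','w19.png');pickle.dump(f,open('w19.pkl','wb'))
C=np.array((.5143,-.0243))
f=snap('scene','s19.png');g=snap('side','d19.png')
cv2.imwrite('pics/c19.png',cv2.resize(np.hstack([f['image'][140:280,240:390,::-1],g['image'][150:290,250:400,::-1]]),None,fx=2.6,fy=2.6,interpolation=cv2.INTER_CUBIC))
E
```

```text
clk 26.125 [ 0.4638 -0.1397  0.2509] rad 0.126 ang -113.65 yawx -23.2 F [-0.2 -0.1 -0.3] M [0.02 0.03 0.03] 0.051047217350525705 tang F cw 0.2 [-0.74  0.24  1.07  2.04 -0.25  1.    0.05]
```

View pics/w19.png

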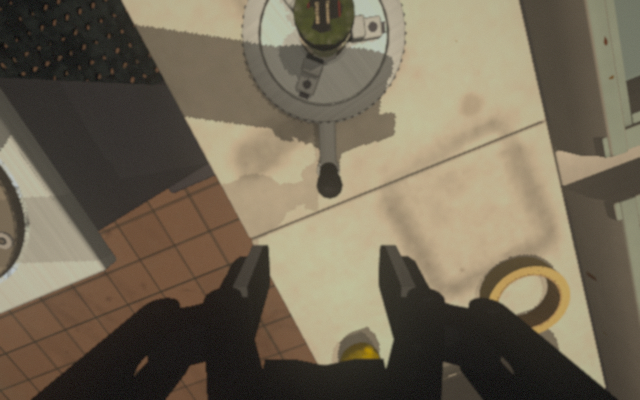

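View pics/c19.png

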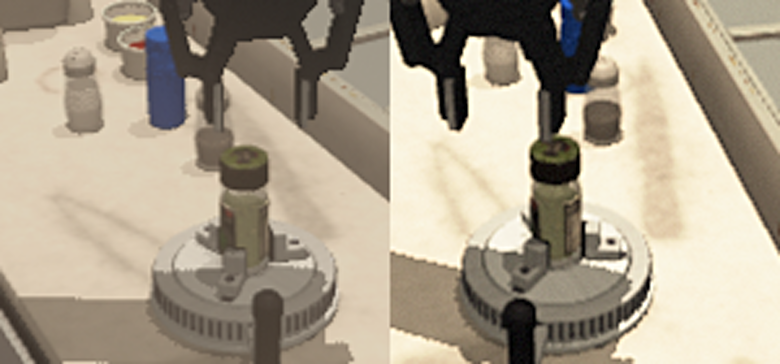

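>>> send_rows([
  [0,0,0,0,0.6],
  [0,0,0,0,0.6],
  [0,0,0,0,0.6],
  [0,0,0,0,0.6],
  [0,0,0,0,0.6],
  [0,0,0,0,0.6],
  [0,0,0,0,0.6],
  [0,0,0,0,0.6],
])

```text
clock: 27.28
tcp_pos: [0.4628, -0.1397, 0.2498]
orientation: [-1.547, 0.317, -0.317]
contact_force: [0.2, 0.3, -0.6]
grip_width: 0.051
```

Run:
```python
from h import *
import pickle
a=pickle.load(open('w19.pkl','rb'));b=r.grab_frame('wrist')
C=np.array((.5143,-.0243))
for f in (a,b):
    im=f['image'][165:199,310:350].astype(int).max(2); m=im<75
    v,u=np.nonzero(m); uv=(u.mean()+310,v.mean()+165)
    p=onz(f,uv,.094)[:2]-C; print(uv,len(u),np.hypot(*p),np.degrees(np.arctan2(p[1],p[0])))
print(np.abs(a['image'][:130,230:420].astype(int)-b['image'][:130,230:420]).mean())
```

```text
(np.float64(328.91850594227503), np.float64(180.81663837011885)) 589 0.12360033249588451 -110.70546654634457
(np.float64(330.3131313131313), np.float64(180.5875420875421)) 594 0.12371234660667942 -110.73499450367159
5.881336032388664
```

Run:
```python
from h import *
print(r.hand_in())
```

```text
the job is handed in; nothing more can be done
None
```

The spice jar is standing upright in the middle of the clamp bed, the lever has been swung clockwise, and the job is handed in at about 27 s. How hard the three jaws now hold the jar is inferred, not measured.

- **Placing:** I took the green-filled jar with the dark cap, not the blue look-alike. I lowered it until it touched the bed (28 N peak after touching), let go and checked that it stood upright and central.
- **Tightening:** I turned the lever about 100° until the handle pushed back with about 30 N. On release the sleeve sprang back by roughly 18°. I pushed it again to about 10 N and let off slowly, which left it about 82° from its start, at most 2° tighter than before.
- **Last checks:**
  - The pictures show the jar upright. The two jaws I could see clearly are against it; the far one is hidden behind the jar.
  - The handle did not move over 1.2 s of waiting (−110.71° and −110.73°).
  - The force reading was near zero, with the gripper clear of everything.
  - Neither shaker was touched, and both stood upright in the last pictures.
- **Doubts:**
  - The remaining squeeze is only what the sleeve's own friction holds, which I estimate at 0.35 to 0.5 N m, or roughly 10 to 15 N per jaw.
  - I could not fix the sleeve's starting angle better than about 0 to 0.2 rad, so its final angle is about 1.45 to 1.6 rad.
  - My handle angle estimates differed by about 2° between methods.

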